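# Roll a specimen vial onto the focus line

## Robot

A 6-joint arm with a two-finger parallel gripper is mounted at the origin on the work surface. World frame = base frame: x ahead of the robot, y to its left, z up, the work surface at z = 0. Lengths are in mm, angles in rad, forces in N, time in s.
With the tool pointing down it reaches from about 275 to 750 mm from the base axis. Payload 10.2 kg.
Tool frame: the origin (TCP) lies at the very end of the fingers, on their centre line; the grasp point (between the pads) lies 19 mm behind it; z points along the fingers, y is the line along which they close (so a half turn about z gives the same grasp; the last joint's range is limited). The gripper opens to 85 mm and grips with 20 to 120 N. Pads are 22 mm wide; open, the fingers measure 114 mm over their backs; the gripper's body (76 mm by 85 mm) begins 54 mm behind the grasp point. The pads swing forward as they close: fully open they stand 13 mm farther back than shut.
Start: joints at [1.057, 0.313, 1.498, -0, 1.331, -0.223], TCP at [150.54, 502.96, 231.294] pointing down, gripper open.
Joint ranges: [-2.94, 2.94], [-0.97, 2.17], [0.19, 2.56], [-1.23, 4.37], [0.02, 3.11], [-2.88, 2.88]. Speed limits (rad/s): [2.39, 2.39, 3.01, 3.14, 3.14, 3.14].

## Interface

Orientations are given as a unit quaternion [w, x, y, z].
In Python, from rig import ctrl, optics gives the robot as it stands. The module is installed in compiled form; this text tells all that it offers.
- The arm moves only by the shell command python3 -m handwheel 'ROWS' [FORCE]. ROWS is JSON, a list that holds one entry, the list of rows, each a list of 5 numbers: the gripper command: -1 is fully open, 1 is shut, values between are in proportion, then the shift along the world's x, y, z in units of 50 mm (1.0 is 50 mm), then the turn about the world's z in units of 8 degrees (1.0 is 8 degrees). In form: [[[gripper, tx, ty, tz, twist], ...]]. A call has 1 to 10 rows; each row shifts and turns the commanded pose from where the row before left it; what a row does not reach is not made up. A row lasts 1/10 s, in which the tool goes at most 50 mm and 8.59 degrees, less where a joint would pass 70% of its speed; a pose out of reach is approached as far as the arm can. A call is refused whole if a number of a shift passes 1 or a number of a turn 1, either way. A call with a gripper value outside its range is refused whole. The fingers move at their own pace and stop on an object; FORCE is the grip in N (left out, the last holds). Time passes only in rows, so rows that do not move let the fingers close. It gives the time, the measured TCP pose, the force, the opening and the grip force at its end, in the units of the state.
- ctrl.sense(): the state, without advancing time (a new reading comes with each control period).
- optics.capture(name): name is "scene" or "top" or "wrist"; returns a dict with "img" (480x640x3 uint8, blue, green, red), "K" (3x3 intrinsics, pixels), "R" (3x3) and "t" (3): a world point X has camera coordinates R X + t. Camera axes: x right, y down, z forward; pixel columns grow to the right and rows downward; lengths in mm; the calibration is good to about 2 mm. A picture is of the moment at which its call begins. There is no depth.
- ctrl.finish_job(): hands the job in; it is judged then, once.
The state is a dict: "time_s": time; "joints": joint angles; "dq": joint speeds; "tau": joint torques, N m; "eef_pos": TCP position; "ee_rot": TCP orientation; "force": force on the tool from outside, world axes, zero at the start; "wrist_torque": the same for the moment, N m; "grip_width": opening from 0.0 (shut) to 1.0 (fully open); "grip_force": force on a finger pad.
Only numpy, scipy, OpenCV 4.12 (cv2) and the standard library are available. Lean on these libraries where they do the work, as an engineer would, in place of code of your own. Each camera call takes 0.05 s, during which the arm holds its last target. There are 200 camera calls.

## Task

Bring the specimen lying on the inspection stand into focus: set a fingertip down slowly and lightly on top of the lying glass vial and push its top sideways so that the vial rolls along the stage towards the microscope, and leave it at rest lying along the engraved focus line, its axis right over the line, in front of the lens. Roll it from the top and under control - do not shove it from the side, flick it, pick it up or drag it. Keep the vial and the hand off the microscope and leave the other lab ware where it stands.

Things in the scene. Friction and masses are not known exactly. Their poses are not given: they have to be found in the camera images.
- vial: Closed glass vial lying on the stage, 0.03 kg: barrel 28 mm diameter, 44 mm long; narrower white cap (24 mm) at one end; 61 mm over all. Origin on the axis, mid-barrel, 14 mm above the stage. y = axis, to the cap (at y +24 to +39 mm); z is up at first and turns as it rolls. Pressed with 1 to 5 N it rolls without sliding, its axis moving half as far as the fingertip; let go slowly it stops within a few mm.
- focus_line (a point): Middle of the engraved focus line (white, 3 mm wide, 130 mm long) on the stage's surface, 24 mm above the bench. x points level along the stage to the lens, square to the line; y along the line; z up. The lens axis passes 14 mm above this point. Stage: fixed matt dark-grey plate, 130 mm wide, flat from x -130 to +60 mm. The vial starts 30 to 75 mm from the line at negative x, nearly parallel to it.
- microscope: Digital microscope, a black barrel fixed level in a clamp behind the stage. Given point: on the bench straight under the middle of the focus line, axes as the focus line's. The front of its nose (27 mm diameter) is at x = +75 mm; the barrel (34 mm) runs from x +100 to +188 mm, its axis 38 mm above the bench; the clamp's top is 61 mm above the bench.
- spare_vial: A second vial of the same kind, standing upright on the bench beside the stand, cap up, 61 mm tall. Not to be moved. Origin at the centre of its underside.
- dropper_bottle: A dropper bottle, 36 mm diameter and 82 mm tall, standing on the bench beside the stand. Not to be moved. Origin at the centre of its underside.
- petri_dish: A closed petri dish, 65 mm diameter and 14 mm high, on the bench on the other side of the stand. Not to be moved. Origin at the centre of its underside.
There are look-alikes about, which are no part of the job. Leave any purple look-alike of the vial alone.

How it is judged:
By the outcome, as a careful person would: the job done as asked, in the order asked, and still so for the second after the job is handed in, with the robot touching nothing.
It also fails if it takes over 64 s, if anything falls off the work surface, if the arm or the gripper's body presses on something with over 40 N, if the wrist force passes 120 N, or if a joint passes its speed limit or range.

## Working session

There is one attempt and no reset: what is moved stays moved. The work goes in short steps, Python scripts to look and compute and a shell command to move; the robot and the scene stay as the last step left them, time stands still between calls to the robot, and variables do not carry over. Pictures are saved under pics/ and viewed, at most 10 in all, crops included, and the job is handed in when it is done.

```bash
mkdir -p pics
python3 - <<'E'
from rig import ctrl, optics
import cv2, numpy as np
s=ctrl.sense(); print(s['time_s'],s['eef_pos'],s['ee_rot'],s['force'],s['grip_width'])
for n in("top","scene"):
    c=optics.capture(n); cv2.imwrite(f"pics/{n}1.png",c["img"]); np.savez(f"{n}1.npz",**c)
    print(n,c["K"].tolist(),(-c["R"].T@c["t"]).round(),c["R"].round(3).tolist())
E
```

```text
0.0 [150.39837221 502.72471168 230.7431682 ] [-2.30624867e-04  1.44863121e-01  9.89451492e-01 -6.07109218e-04] [-0.7813256  -0.54318917  0.74642751] 1.000647230884468
top [[522.7498035404892, 0.0, 319.62067566033045], [0.0, 522.7498035404892, 241.85048991203422], [0.0, 0.0, 1.0]] [481.  46. 719.] [[0.012, -1.0, -0.023], [-0.993, -0.01, -0.116], [0.116, 0.025, -0.993]]
scene [[487.8635102252071, 0.0, 319.31766344539415], [0.0, 487.8635102252071, 232.76508025545718], [0.0, 0.0, 1.0]] [ 848. -251.  534.] [[0.749, 0.662, -0.014], [0.496, -0.575, -0.65], [-0.439, 0.48, -0.76]]
```

View pics/top1.png

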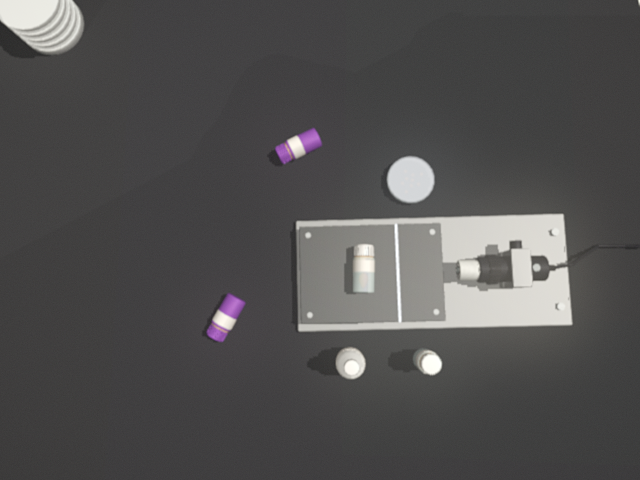

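View pics/scene1.png

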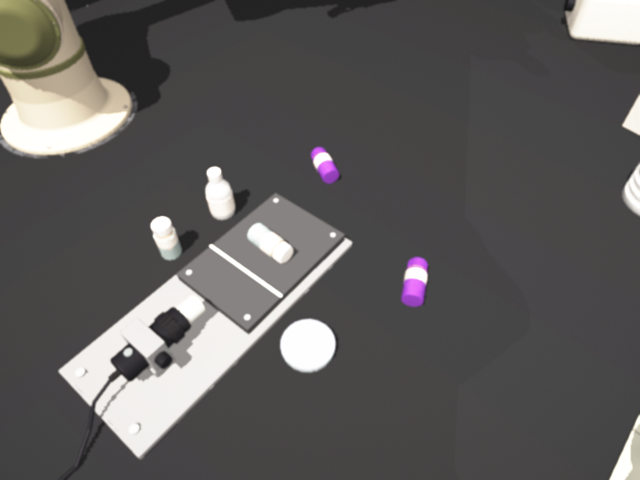

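The top view shows the vial at about (364,268), cap up-image. The focus line runs from (396,224) to (399,321), and the lens is to the right (world -y). The purple decoys are well clear of all this. Next I'll measure the vial and line.

```bash
cat > h.py <<'E'
import cv2, numpy as np
from rig import ctrl, optics
def ray(c,uv,z):
    K,R,t=c["K"],c["R"],c["t"]; C=-R.T@t
    d=R.T@np.linalg.solve(K,[uv[0],uv[1],1.]); return (C+d*(z-C[2])/d[2])[:2]
def proj(c,X):
    p=c["K"]@(c["R"]@np.array(X,float)+c["t"]); return p[:2]/p[2]
def bright(c,box,th):
    g=cv2.cvtColor(c["img"],cv2.COLOR_BGR2GRAY); m=np.zeros_like(g); x0,y0,x1,y1=box
    m[y0:y1,x0:x1]=(g[y0:y1,x0:x1]>th)*255
    n,l,st,_=cv2.connectedComponentsWithStats(m); k=1+np.argmax(st[1:,4]); return (l==k)
def axis(c,mask,z):
    ys,xs=np.nonzero(mask); P=np.array([ray(c,p,z) for p in zip(xs,ys)])
    vx,vy,_,_=cv2.fitLine(P.astype(np.float32),cv2.DIST_L2,0,.01,.01).ravel()
    if vx<0: vx,vy=-vx,-vy
    d=np.array([vx,vy]); a=(P-P.mean(0))@d; b=(P-P.mean(0))@[-vy,vx]
    mid=P.mean(0)+d*(a.max()+a.min())/2+np.array([-vy,vx])*(np.percentile(b,1)+np.percentile(b,99))/2
    return mid,np.degrees(np.arctan2(vy,vx)),np.ptp(a),np.ptp(b)
E
python3 - <<'E'
from h import *
c=dict(np.load("top1.npz"))
print("line",axis(c,bright(c,(388,222,408,324),170),24))
for th in(100,120,140): print("vial",axis(c,bright(c,(340,235,386,300),th),38))
E
python3 - <<'E'
from h import *
c=dict(np.load("scene1.npz"))
big=cv2.resize(c["img"][180:330,150:370],None,fx=3.5,fy=3.5,interpolation=cv2.INTER_CUBIC)[:,:780]
t=np.load("top1.npz")["img"][210:335,290:450]
cv2.imwrite("pics/crop2.png",cv2.resize(t,None,fx=4.5,fy=4.5,interpolation=cv2.INTER_CUBIC))
w=optics.capture("wrist"); cv2.imwrite("pics/w1.png",w["img"])
E
```

```text
line (array([522.80948517, -40.53412311]), np.float32(1.3072946), np.float64(134.20480473324335), np.float64(28.820510363119638))
vial (array([528.20414827,   6.68986845]), np.float32(2.3563156), np.float64(85.20910627039328), np.float64(61.70260245103182))
vial (array([528.207589  ,   6.66024711]), np.float32(2.7583933), np.float64(85.59524740313319), np.float64(62.27414689010902))
vial (array([526.81406661,   4.16116894]), np.float32(-0.02578831), np.float64(65.15625306362617), np.float64(27.44521656310153))
```

View pics/crop2.png

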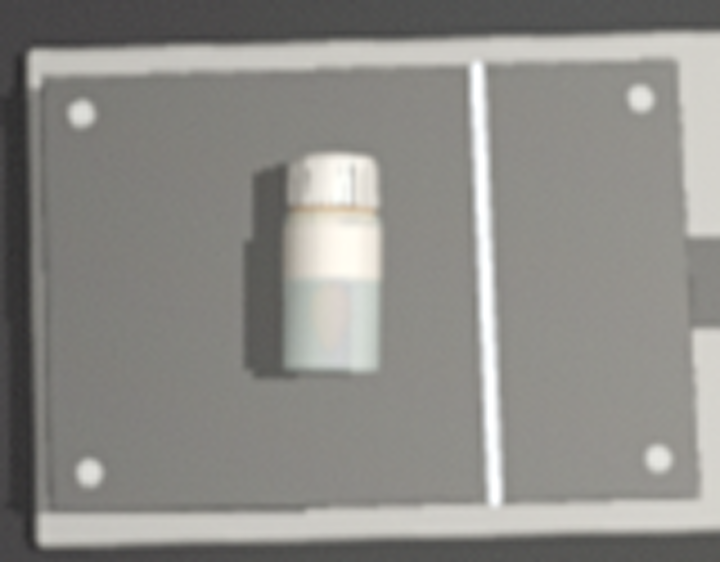

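View pics/w1.png

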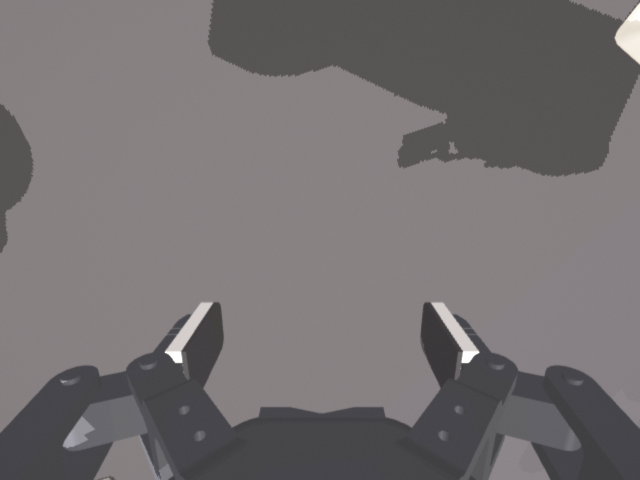

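The crop shows the vial's cap toward world +x, about 45 mm from the line. In the wrist view the pads are thin, so I'll put the pad width along the rolling direction, with tool y along the vial.

```bash
python3 - <<'E'
from h import *
c=dict(np.load("top1.npz"))
for th in (190,215): print("line",axis(c,bright(c,(391,226,404,318),th),24))
g=c["img"].astype(int); print(g[270,350:405].sum(1)//3)
for th in(145,155): print("vial",axis(c,bright(c,(345,240,380,296),th),38))
E
python3 -m handwheel '[[[1,1,-1,0,-1],[1,1,-1,0,-1],[1,1,-1,0,-1],[1,1,-1,0,-1],[1,1,-1,0,-1],[1,1,-1,0,-1],[1,1,-1,0,-1],[1,0,-1,0,-1],[1,0,-1,0,-1],[1,0,0,0,-0.2]]]'
```

```text
line (array([523.95552795, -40.4357905 ]), np.float32(2.0342917), np.float64(120.84059014552881), np.float64(4.439584207132703))
line (array([523.96538884, -40.30346747]), np.float32(2.1148722), np.float64(120.81353575452164), np.float64(3.2855105862482343))
[ 90  88 101 134 154 171 187 198 209 216 225 234 238 243 246 248 249 248
 249 247 242 237 233 219 183 145 136 137 136 139 137 138 138 138 139 139
 137 140 139 139 140 139 140 138 136 143 200 253 255 202 144 138 140 140
 140]
vial (array([527.41696408,   4.21669921]), np.float32(-0.40430912), np.float64(63.94816635839338), np.float64(27.593976503046612))
vial (array([526.80104392,   4.15635406]), np.float32(0.066997245), np.float64(62.62606458705352), np.float64(26.012483428551285))
time_s: 1.15
eef_pos: [398.3, 151.1, 231.1]
ee_rot: [0.0, 0.712, 0.702, -0.001]
force: [0.2, 0.7, 0.8]
grip_width: -0.002
grip_force: 0.0
```

```bash
python3 -m handwheel '[[[0.44,0.8,-0.8,-0.4,0.05],[0.44,0.8,-0.8,-0.4,0],[0.44,0.8,-0.8,-0.4,0],[0.44,0,-0.38,-0.4,0],[0.44,0,0,-0.6,0],[0.44,0,0,-0.6,0],[0.44,0,0,0,0],[0.44,0,0,0,0]]]'
python3 - <<'E'
from h import *
for i in range(3):
    s=ctrl.sense(); 
for n in("wrist","top"):
    c=optics.capture(n); np.savez(f"{n}2.npz",**c); cv2.imwrite(f"pics/{n}2.png",c["img"])
E
```

```text
time_s: 1.95
eef_pos: [498.3, 36.9, 101.9]
ee_rot: [-0.0, 0.706, 0.708, 0.0]
force: [-0.3, -0.4, -0.1]
grip_width: 0.281
grip_force: 0.0
```

View pics/wrist2.png

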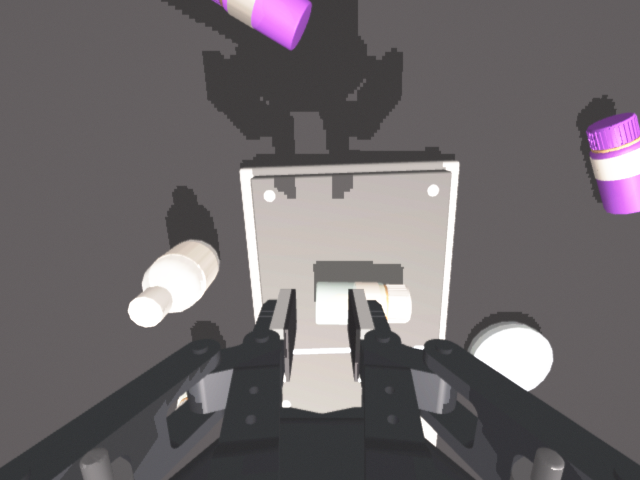

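The wrist view shows the vial at (316–410, 282–322) and the line at row ~351, with the tool still about 20 mm short in x. I'll cross-check y from this view.

Run:
```python
from h import *
c=dict(np.load("wrist2.npz")); g=cv2.cvtColor(c["img"],cv2.COLOR_BGR2GRAY)
C=-c["R"].T@c["t"]; print("cam",C.round(1))
for u in(300,335,340): 
    r=g[340:360,u].astype(float); w=np.clip(r-170,0,None); v=340+(w*np.arange(20)).sum()/max(w.sum(),1); print("line",u,v,ray(c,(u,v),24))
print(g[268:335,335])
# tangent edges: axis at z=38 seen between the two tangent rays (bisector in y-z)
```

```text
cam [496.8 112.5 243. ]
line 300 349.98210922787194 [481.46206985 -38.92757215]
line 335 349.70526315789476 [507.57440564 -38.62986022]
line 340 349.71853986551395 [511.30502832 -38.63299294]
[107 108 109 108 107 109 107 108 109 108 109 106 110 123 156 178 191 203
 213 219 226 231 235 240 243 247 249 251 253 254 254 255 255 255 255 255
 255 255 255 255 255 255 255 255 255 255 255 255 255 255 255 255 255 255
 255 255 233 208 206 207 207 207 206 208 207 206 208]
```

```bash
python3 - <<'E'
from h import *
c=dict(np.load("wrist2.npz")); C=-c["R"].T@c["t"]
ys=[ray(c,(335,v),38) for v in(281.8,324.2)]; 
a=[np.arctan2(y[1]-C[1],C[2]-38) for y in ys]; m=np.mean(a); print(ys, "axis y", C[1]+np.tan(m)*(C[2]-38), "r",np.sin(abs(a[0]-a[1])/2)*(C[2]-38)/np.cos(m))
E
python3 -m handwheel '[[[0.44,0.39,-0.5,0,0],[0.44,0,0,-0.4,0],[0.44,0,0,-0.3,0],[0.44,0,0,0,0],[0.44,0,0,0,0]]]'
```

```text
[array([506.13282619,  22.47177868]), array([506.5921365 ,  -8.84983742])] axis y 7.296383619657064 r 13.895543045562617
time_s: 2.55
eef_pos: [518.2, 11.5, 67.6]
ee_rot: [0.001, 0.706, 0.708, 0.0]
force: [-0.3, 0.7, 0.5]
grip_width: 0.28
grip_force: 0.0
```

```bash
python3 -m handwheel '[[[0.44,0,0.03,-0.1,0],[0.44,0,0,-0.1,0],[0.44,0,0,-0.04,0],[0.44,0,0,-0.04,0],[0.44,0,0,0,0]]]'; for i in 1; do python3 -m handwheel '[[[0.44,0,0,-0.02,0],[0.44,0,0,0,0]]]'; done
```

```text
time_s: 3.05
eef_pos: [517.5, 13.0, 52.2]
ee_rot: [-0.0, 0.706, 0.708, -0.0]
force: [0.1, 1.0, -0.9]
grip_width: 0.283
grip_force: 0.0
time_s: 3.25
eef_pos: [517.7, 12.9, 51.8]
ee_rot: [0.0, 0.706, 0.708, 0.0]
force: [-1.5, 0.4, 6.0]
grip_width: 0.281
grip_force: 2.5
```

```bash
python3 -m handwheel '[[[0.44,0,0,-0.02,0],[0.44,0,0,0,0]]]' | grep -E "pos|force:"
```

```text
eef_pos: [517.8, 12.9, 51.6]
force: [-5.2, 0.7, 14.1]
grip_force: 6.9
```

```bash
python3 -m handwheel '[[[0.44,0,0,-0.02,0],[0.44,0,0,0,0]]]' | grep -E "pos|force:"
```

```text
eef_pos: [518.0, 12.8, 51.5]
force: [-8.1, 1.3, 24.0]
grip_force: 11.4
```

Contact came at z≈52, but I pressed too hard at 24 N. I'll ease off to about 3 N.

```bash
python3 -m handwheel '[[[0.44,0,0,-0,0],[0.44,0,0,0.046,0],[0.44,0,0,0,0],[0.44,0,0,0,0]]]' | grep -E "time|pos|force:"
```

```text
time_s: 4.05
eef_pos: [517.8, 12.9, 51.8]
force: [-0.7, 0.0, 5.1]
grip_force: 2.7
```

```bash
python3 -m handwheel '[[[0.44,0,0,0.004,0],[0.44,0,-0.02,0,0],[0.44,0,-0.04,0,0],[0.44,0,-0.04,0,0],[0.44,0,-0.04,0,0],[0.44,0,-0.04,0,0],[0.44,0,-0.02,0,0],[0.44,0,0,0,0]]]' | grep -E "time|pos|force:"
python3 - <<'E'
from h import *
c=optics.capture("wrist"); np.savez("wrist3.npz",**c); cv2.imwrite("pics/wrist3.png",c["img"])
E
```

```text
time_s: 4.85
eef_pos: [517.6, 2.8, 51.8]
force: [0.7, -0.8, 4.9]
grip_force: 2.4
```

View pics/wrist3.png

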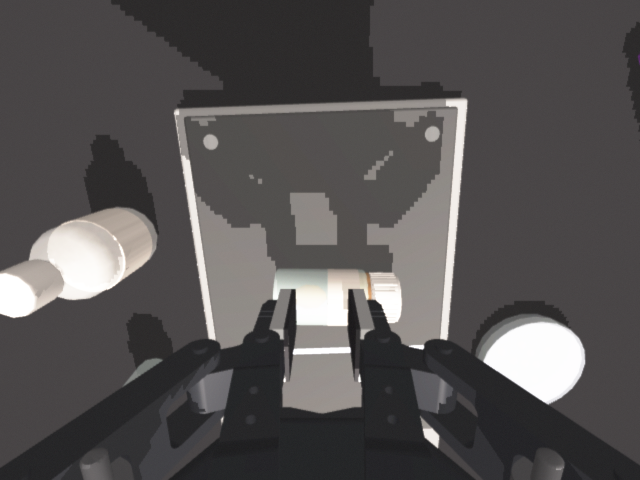

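The vial, at (275–400, 268–325), is rolling under both pads, and the line is at row 351. I'll continue this stroke.

```bash
cat >> h.py <<'E'
def wy(c,u,e0,e1):
    C=-c["R"].T@c["t"]; a=[np.arctan2(ray(c,(u,v),38)[1]-C[1],C[2]-38) for v in(e0,e1)]; return C[1]+np.tan(np.mean(a))*(C[2]-38)
E
python3 - <<'E'
from h import *
c=dict(np.load("wrist3.npz")); g=cv2.cvtColor(c["img"],cv2.COLOR_BGR2GRAY)
print(g[260:276,335],g[318:332,335]); print(wy(c,335,268.5,325), ray(c,(335,351),24))
E
python3 -m handwheel '[[[0.44,0,-0.02,0.002,0],[0.44,0,-0.04,0,0],[0.44,0,-0.04,0,0],[0.44,0,-0.04,0,0],[0.44,0,-0.04,0,0],[0.44,0,-0.04,0,0],[0.44,0,-0.04,0,0],[0.44,0,-0.04,0,0],[0.44,0,-0.02,0,0],[0.44,0,0,0,0]]]' | grep -E "time|pos|force:"
```

```text
[ 79  80  80  80  80  80  81  81  91 122 142 152 161 172 176 182] [255 255 255 255 255 255 255 244 163 143 143 144 144 144]
2.3610101899219273 [524.4158917  -39.12379704]
time_s: 5.9
eef_pos: [517.5, -13.2, 51.9]
force: [-0.1, -1.3, 4.7]
grip_force: 2.1
```

```bash
python3 -m handwheel '[[[0.44,0,0,0.006,0],[0.44,0,0,0.006,0],[0.44,0,0,0.01,0],[0.44,0,0,0.06,0],[0.44,0,0,0.1,0],[0.44,0,0,0.1,0],[0.44,0,0,0,0],[0.44,0,0,0,0]]]' | grep -E "time|pos|force:"
python3 - <<'E'
from h import *
c=optics.capture("wrist"); g=cv2.cvtColor(c["img"],cv2.COLOR_BGR2GRAY); np.savez("wrist4.npz",**c)
def edges(u):
    r=g[:,u].astype(int); print(u,"v0=230",r[230:360].tolist())
edges(335)
E
```

```text
time_s: 6.7
eef_pos: [517.6, -13.0, 66.2]
force: [0.6, 0.0, -0.2]
grip_force: 0.0
335 v0=230 [73, 73, 73, 73, 72, 72, 74, 73, 74, 73, 73, 72, 73, 74, 77, 96, 131, 144, 152, 157, 162, 170, 176, 178, 179, 186, 196, 208, 219, 226, 231, 236, 239, 243, 246, 247, 249, 250, 252, 252, 253, 253, 254, 254, 254, 254, 254, 255, 255, 255, 255, 255, 255, 255, 255, 255, 255, 255, 255, 255, 255, 255, 255, 254, 255, 255, 254, 251, 199, 142, 134, 135, 134, 134, 135, 136, 135, 136, 136, 137, 151, 234, 255, 255, 255, 255, 219, 144, 136, 138, 137, 138, 137, 138, 137, 137, 138, 138, 137, 136, 136, 138, 140, 138, 138, 138, 139, 139, 138, 138, 139, 138, 139, 140, 140, 139, 140, 141, 140, 140, 141, 139, 140, 140, 139, 141, 141, 141, 141, 140]
```

```bash
python3 - <<'E'
from h import *
c=dict(np.load("wrist4.npz")); g=cv2.cvtColor(c["img"],cv2.COLOR_BGR2GRAY)
print(wy(c,335,245.4,298.4), ray(c,(335,313.7),24))
# edge slopes
for nm,us,lo,hi,th in(("vial low edge",range(295,345,6),285,308,200),("line",range(230,440,12),302,325,0)):
    P=[]
    for u in us:
        r=g[lo:hi,u].astype(float)
        if th: 
            k=np.nonzero(r>th)[0]; 
            if len(k)==0 or k[-1]==hi-lo-1 : continue
            v=lo+k[-1]; z=38
        else:
            w=np.clip(r-190,0,None); 
            if w.sum()<100: continue
            v=lo+(w*np.arange(hi-lo)).sum()/w.sum(); z=24
        P.append(ray(c,(u,v),z))
    P=np.array(P); print(nm,len(P),P[[0,-1]].round(1).tolist(),np.degrees(np.arctan(np.polyfit(P[:,0],P[:,1],1)[0])))
E
python3 -m handwheel '[[[0.44,0,0.15,0,0],[0.44,0,0.15,0,0],[0.44,0,0,-0.14,0],[0.44,0,0,-0.1,0],[0.44,0,0,-0.03,0],[0.44,0,0,0,0]]]' | grep -E "time|pos|force:"
```

```text
-5.956291902615149 [524.7103799  -38.80663043]
vial low edge 9 [[502.1, -15.5], [528.3, -21.4]] -7.685794425236549
line 12 [[461.3, -40.9], [584.5, -39.3]] 1.6235031270506517
time_s: 7.35
eef_pos: [517.4, 1.9, 52.2]
force: [0.5, -0.2, -0.0]
grip_force: 0.0
```

```bash
python3 -m handwheel '[[[0.44,0,0,-0.01,0],[0.44,0,0,0,0]]]' | grep -E "time|pos|force:"
```

```text
time_s: 7.55
eef_pos: [517.6, 1.8, 52.0]
force: [0.9, 0.2, -0.3]
grip_force: 0.0
```

```bash
python3 -m handwheel '[[[0.44,0,0,-0.008,0],[0.44,0,0,0,0],[0.44,0,0,0,0]]]' | grep -E "time|pos|force:"
```

```text
time_s: 7.85
eef_pos: [517.7, 1.9, 51.8]
force: [-1.1, 0.7, 3.2]
grip_force: 1.5
```

```bash
python3 -m handwheel '[[[0.44,0,-0.02,0,0],[0.44,0,-0.04,0,0],[0.44,0,-0.04,0,0],[0.44,0,-0.04,0,0],[0.44,0,-0.04,0,0],[0.44,0,-0.04,0,0],[0.44,0,-0.04,0,0],[0.44,0,-0.04,0,0],[0.44,0,-0.04,0,0]]]' | grep -E "time|pos|force:"
python3 -m handwheel '[[[0.44,0,-0.04,0,0],[0.44,0,-0.04,0,0],[0.44,0,-0.04,0,0],[0.44,0,-0.04,0,0],[0.44,0,-0.04,0,0],[0.44,0,-0.04,0,0],[0.44,0,-0.04,0,0],[0.44,0,-0.02,0,0],[0.44,0,0,0,0],[0.44,0,0,0,0]]]' | grep -E "time|pos|force:"
```

```text
time_s: 8.75
eef_pos: [517.6, -15.3, 51.9]
force: [-1.4, 0.5, 5.5]
grip_force: 2.9
time_s: 9.75
eef_pos: [517.5, -30.3, 51.8]
force: [-2.6, 0.3, 5.3]
grip_force: 2.9
```

```bash
python3 -m handwheel '[[[0.44,0,0,0.006,0],[0.44,0,0,0.006,0],[0.44,0,0,0.01,0],[0.44,0,0,0.06,0],[0.44,0,0,0.2,0],[0.44,0,0.16,0.2,0],[0.44,0,0.16,0,0],[0.44,0,0,0,0],[0.44,0,0,0,0]]]' | grep -E "time|pos|force:"
python3 - <<'E'
from h import *
o=[]
for n in("wrist","top","scene"):
    c=optics.capture(n); np.savez(f"{n}5.npz",**c); o.append(c["img"])
a=o[0][190:430,160:480]; a=cv2.resize(a,(800,600))[:300]
s=cv2.resize(o[2][190:290,170:300],(390,300)); t=cv2.resize(o[1][215:325,330:460],(354,300))
cv2.imwrite("pics/m5.png",np.vstack([a,np.pad(np.hstack([s,t]),((0,0),(0,56),(0,0)))]))
E
```

```text
time_s: 10.65
eef_pos: [517.4, -13.6, 75.5]
force: [0.9, -0.0, -0.7]
grip_force: 0.0
```

View pics/m5.png

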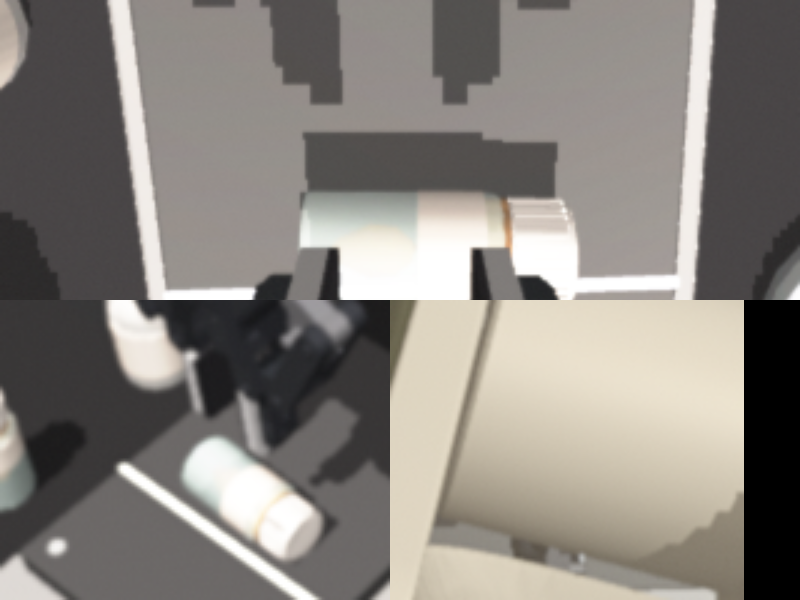

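The wrist view shows the vial almost parallel to the line, with the line visible beside both ends. I'll measure the axis position and yaw from its far edge.

Run:
```python
from h import *
c=dict(np.load("wrist5.npz")); g=cv2.cvtColor(c["img"],cv2.COLOR_BGR2GRAY).astype(float)
P=[]
for u in range(288,350,3):
    r=g[258:276,u]; d=np.diff(r); k=np.argmax(d); w=np.clip(d[max(k-2,0):k+3],0,None); v=258+max(k-2,0)+.5+(w*np.arange(len(w))).sum()/w.sum(); P.append([*ray(c,(u,v),40),v])
P=np.array(P); f=np.polyfit(P[:,0],P[:,1],1); print("far edge",np.degrees(np.arctan(f[0])),P[::5].round(1).tolist())
L=[]
for u in list(range(228,262,3))+list(range(395,430,3)):
    r=g[295:320,u]; w=np.clip(r-210,0,None)
    if w.sum()>60: L.append([*ray(c,(u,295+(w*np.arange(25)).sum()/w.sum()),24),w.sum()])
L=np.array(L); print(L.round(1)[::3].tolist()); f=np.polyfit(L[:,0],L[:,1],1); print("line",np.degrees(np.arctan(f[0])),np.polyval(f,518))
print(g[290:345,322].astype(int).tolist())
C=-c["R"].T@c["t"]; print(C)
# axis from far tangent, radius 14
v=np.interp(518,P[:,0],P[:,2]); y=np.interp(518,P[:,0],P[:,1]); a=np.arctan2(y-C[1],C[2]-40)
print("axis y",C[1]+np.tan(a)*(C[2]-38)-14/np.cos(a))
```

```text
far edge 0.0877248048011703 [[497.7, -6.4, 266.4], [506.0, -6.4, 266.4], [514.3, -6.4, 266.5], [522.7, -6.4, 266.4], [531.0, -6.4, 266.5]]
[[457.5, -41.1, 248.0], [463.2, -40.7, 221.0], [468.8, -40.7, 223.0], [474.5, -40.5, 237.0], [564.3, -37.2, 235.0], [570.0, -37.0, 221.0], [575.6, -36.9, 226.0], [581.2, -36.7, 242.0]]
line 2.068409926486981 -38.8818934180152
[248, 249, 250, 251, 251, 251, 252, 253, 254, 254, 254, 254, 254, 255, 255, 255, 255, 255, 255, 254, 253, 253, 252, 250, 240, 170, 153, 153, 153, 152, 153, 153, 155, 153, 154, 154, 155, 154, 154, 154, 153, 155, 156, 156, 155, 156, 156, 155, 156, 156, 156, 156, 156, 157, 156]
[515.93677794  61.92513557 216.6203982 ]
axis y -22.188915426113404
```

```bash
python3 -m handwheel '[[[0.44,0,0,-0.2,0],[0.44,0,0,-0.2,0],[0.44,0,0,-0.06,0],[0.44,0,0,-0.01,0],[0.44,0,0,0,0],[0.44,0,0,0,0]]]' | grep -E "time|pos|force:"
```

```text
time_s: 11.4
eef_pos: [517.3, -14.0, 51.9]
force: [-1.5, -0.4, 1.5]
grip_force: 0.6
```

```bash
python3 -m handwheel '[[[0.44,0,0,-0.004,0],[0.44,0,-0.02,0,0],[0.44,0,-0.04,0,0.03],[0.44,0,-0.04,0,0.03],[0.44,0,-0.04,0,0.03],[0.44,0,-0.04,0,0.03],[0.44,0,-0.04,0,0.03],[0.44,0,-0.04,0,0.03],[0.44,0,-0.04,0,0.03],[0.44,0,-0.04,0,0.03]]]' | grep -E "time|pos|rot|force:"
python3 -m handwheel '[[[0.44,0,-0.04,0,0.01],[0.44,0,-0.04,0,0],[0.44,0,-0.04,0,0],[0.44,0,-0.04,0,0],[0.44,0,-0.04,0,0],[0.44,0,-0.04,0,0],[0.44,0,-0.03,0,0],[0.44,0,-0.02,0,0],[0.44,0,0,0,0],[0.44,0,0,0,0]]]' | grep -E "time|pos|rot|force:"
python3 - <<'E'
from h import *
c=optics.capture("wrist"); np.savez("wrist6.npz",**c); C=-c["R"].T@c["t"]; g=cv2.cvtColor(c["img"],cv2.COLOR_BGR2GRAY).astype(float)
cv2.imwrite("pics/wrist6.png",c["img"]); print(C.round(1)); print(g[240:340,322].astype(int).tolist())
E
```

```text
time_s: 12.4
eef_pos: [517.6, -31.2, 52.0]
ee_rot: [0.0, 0.694, 0.72, 0.0]
force: [-0.0, -0.2, 0.2]
grip_force: 0.2
time_s: 13.4
eef_pos: [517.5, -45.5, 52.0]
ee_rot: [0.0, 0.694, 0.72, 0.0]
force: [0.5, 0.4, 1.3]
grip_force: 0.2
[513.5  30.  193.1]
[63, 65, 65, 64, 66, 65, 65, 64, 65, 65, 64, 66, 67, 78, 100, 112, 120, 123, 126, 130, 134, 139, 142, 147, 150, 155, 160, 165, 169, 175, 191, 217, 204, 198, 204, 211, 217, 221, 223, 226, 228, 231, 232, 233, 234, 235, 235, 235, 236, 237, 240, 242, 243, 244, 243, 243, 243, 243, 243, 243, 243, 243, 242, 242, 242, 240, 238, 234, 229, 211, 140, 125, 125, 126, 126, 126, 125, 126, 128, 126, 126, 126, 127, 127, 127, 127, 125, 128, 128, 126, 126, 128, 128, 128, 128, 129, 127, 128, 128, 128]
```

View pics/wrist6.png

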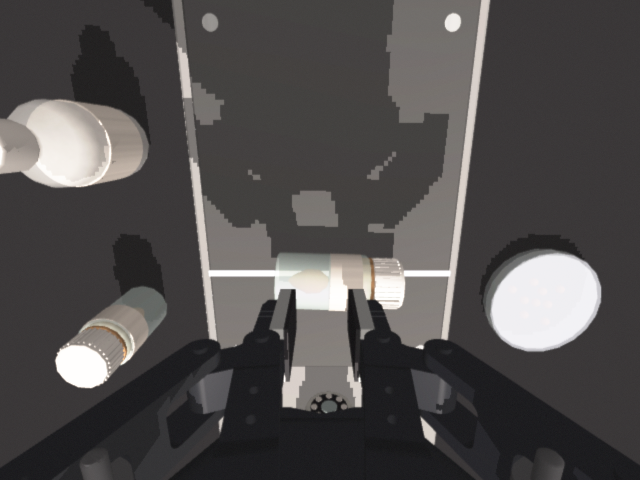

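The vial now sits at (275–404, 253–310) with the line at row ~273 on both sides. Measuring how far is left.

```bash
cat > m.py <<'E'
from h import *
import sys
def meas(c,us,far,near,lrow,lus):
    g=cv2.cvtColor(c["img"],cv2.COLOR_BGR2GRAY).astype(float); A=[];ang=lambda E:np.degrees(np.arctan(np.polyfit(E[:,0],E[:,1],1)[0]))
    F=[]
    for u in us:
        def ed(lo,s):
            d=np.clip(s*np.diff(g[lo-7:lo+8,u]),0,None); k=np.argmax(d); i=np.arange(max(k-2,0),min(k+3,14)); return lo-7+.5+(d[i]*i).sum()/d[i].sum()
        a,b=ed(far,1),ed(near,-1); A.append([ray(c,(u,(a+b)/2),38)[0],wy(c,u,a,b)]); F.append(ray(c,(u,a),40))
    A=np.array(A);F=np.array(F);L=[]
    for u in lus:
        r=g[lrow-8:lrow+9,u]; w=np.clip(r-np.median(r)-40,0,None)
        if w.sum()>60: L.append(ray(c,(u,lrow-8+(w*np.arange(17)).sum()/w.sum()),24))
    L=np.array(L); fl=np.polyfit(L[:,0],L[:,1],1); x=np.median(A[:,0])
    print("far ang",ang(F),"line ang",ang(L),"axis",x,np.median(A[:,1]),"line y there",np.polyval(fl,x), "mid fl x",L[:,0].min(),L[:,0].max())
E
python3 - <<'E'
from m import *
c=dict(np.load("wrist6.npz")); meas(c,range(302,342,4),253,309,273,list(range(214,268,3))+list(range(410,446,3)))
E
```

```text
far ang 0.885686762524161 line ang 2.0496145547063738 axis 515.4385620649325 -37.770821162487714 line y there -39.08834814010222 mid fl x 458.8031362028361 581.2204482041797
```

```bash
python3 -m handwheel '[[[0.44,0,0,-0.008,0],[0.44,0,0,0,0],[0.44,0,-0.01,0,0.04],[0.44,0,-0.02,0,0.04],[0.44,0,-0.02,0,0.04],[0.44,0,-0.006,0,0.04],[0.44,0,0,0,0],[0.44,0,0,0,0]]]' | grep -E "time|pos|rot|force:"
python3 - <<'E'
from m import *
c=optics.capture("wrist"); np.savez("wrist7.npz",**c); g=cv2.cvtColor(c["img"],cv2.COLOR_BGR2GRAY)
print(g[240:262,322].tolist(),g[300:318,322].tolist(),g[255:285,240].tolist())
E
```

```text
time_s: 14.25
eef_pos: [517.8, -48.5, 51.8]
ee_rot: [0.0, 0.686, 0.728, 0.0]
force: [-0.2, -0.9, 4.4]
grip_force: 2.6
[64, 65, 64, 64, 64, 64, 63, 63, 64, 65, 79, 99, 108, 116, 123, 128, 130, 134, 138, 142, 147, 151] [241, 241, 241, 239, 235, 230, 219, 182, 134, 126, 124, 127, 127, 126, 126, 125, 126, 126] [122, 121, 122, 122, 121, 122, 121, 130, 197, 253, 255, 255, 255, 254, 226, 138, 124, 124, 124, 123, 122, 123, 123, 124, 123, 123, 122, 123, 124, 124]
```

Run:
```python
from m import *
c=dict(np.load("wrist7.npz")); meas(c,range(302,342,4),250,307,266,list(range(218,266,3))+list(range(412,446,3)))
```

```text
far ang 1.6706793366310506 line ang 2.0645004708783796 axis 515.4540067017765 -39.30793352274319 line y there -39.16424521509932 mid fl x 461.34071873968173 582.046818999361
```

It's within 0.2 mm and 0.4°. Releasing slowly and retreating upward.

```bash
python3 -m handwheel '[[[0.44,0,0,0.003,0],[0.44,0,0,0.003,0],[0.44,0,0,0.004,0],[0.44,0,0,0.004,0],[0.44,0,0,0.01,0],[0.44,0,0,0.05,0],[0.44,0,0,0.2,0],[0.44,0,0,0.5,0],[0.44,0,0.4,0.6,0],[0.44,0,0.4,0.6,0]]]' | grep -E "time|force:"
python3 -m handwheel '[[[0.44,0,0.8,0.6,0],[0.44,0,0.8,0.6,0],[0.44,0,0.8,0,0],[0.44,0,0.8,0,0],[0.44,0,0.8,0,0],[0.44,0,0.8,0,0],[0.44,0,0.5,0,0],[0.44,0,0,0,0],[0.44,0,0,0,0],[0.44,0,0,0,0]]]' | grep -E "time|pos|force:"
python3 - <<'E'
from h import *
o=[]
for n,b in(("top",(340,215,460,335)),("scene",(150,180,310,340))):
    c=optics.capture(n); np.savez(f"{n}8.npz",**c); o.append(cv2.resize(c["img"][b[1]:b[3],b[0]:b[2]],(400,400),interpolation=cv2.INTER_CUBIC))
cv2.imwrite("pics/m8.png",np.hstack(o))
c=dict(np.load("top8.npz"))
print("line",axis(c,bright(c,(391,226,404,244),200),24),axis(c,bright(c,(391,302,404,319),200),24))
for th in(150,160): print("vial",axis(c,bright(c,(375,243,420,300),th),38))
E
```

```text
time_s: 15.3
force: [0.2, 0.3, 0.4]
grip_force: 0.0
time_s: 16.3
eef_pos: [517.6, 255.7, 210.6]
force: [-0.6, -0.2, 0.8]
grip_force: 0.0
line (array([572.85161022, -38.67064379]), np.float32(-0.27814674), np.float64(22.969471438659873), np.float64(2.673993512706546)) (array([472.75500657, -42.59419385]), np.float32(0.9545697), np.float64(20.878722353462997), np.float64(3.9541742314512023))
vial (array([523.48880157, -42.1081444 ]), np.float32(1.9029372), np.float64(72.97048037961625), np.float64(27.032066944994842))
vial (array([523.49747693, -42.65821473]), np.float32(1.7909496), np.float64(72.90554924668629), np.float64(25.694087918829464))
```

View pics/m8.png

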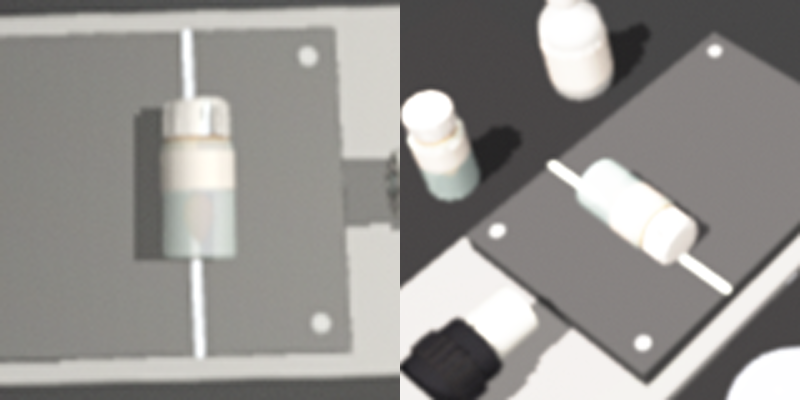

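The top view shows the vial lying over the line, with the line emerging centred at both ends. After parallax the offset is about 0.5 mm, and the other lab ware hasn't moved. Handing in.

```bash
python3 -c "
from rig import ctrl
print(ctrl.finish_job())"
```

```text
the job is handed in; nothing more can be done
None
```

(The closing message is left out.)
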